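Prime the bean dispenser's shutter and leave it latched at half feed

TASK

Set the shutter of the empty bean dispenser to half feed before the beans go in: with closed fingertips push the outer face of its round black knob until the slide is fully in at its stop, without forcing it, then let go so that the spring brings the slide back until the stop pin catches it half way. Only push: do not take hold of the knob or the slide, do not pull up the stop pin, and do not disturb the cups, the pitcher or the tamper.

Things in the scene. Friction and masses are not known exactly. Their poses are not given: they have to be found in the camera images.
- dispenser: Fixed steel counter-top bean dispenser, 377 mm tall. Origin: on the counter under the hopper's axis, z up. Slide housing along its own y axis at 143 to 185 mm height, y -105 to +110, x -71 to +71 mm; the slide's free end with the knob sticks out on the -y side. Above: clear hopper, radius 43 mm at 176 mm height, 69 mm from 236 mm up. Below: spout over a base plate 200 x 180, 10 mm thick.
- push_knob: Round black push knob, 40 mm diameter, 16 mm thick, on the slide's outer end; axis level, 160 mm above the counter. Origin: centre of the outer face, the face to push (flat over the middle 35 mm). Its +y axis is the push direction, z up. Closed, the face lies at y = -203 mm in the dispenser's frame; fully in, at -143. 33 mm behind it: a steel yoke 140 mm wide, 18 high. Clear above.
- shutter (a joint): Slide travel, m: 0 closed (every start), 0.060 fully in at its stop. Springs push it out: 7 N to start it, 13 N at the end, plus 40 N per m/s. Going in, a ratchet tooth lifts the stop pin (up to 3 N more, 0 to 0.03), which drops behind it just past 0.030. Let go from beyond that, the slide returns and latches at 0.030, half open; let go before, it returns to 0.
- stop_pin (a joint): Lift of the sprung stop pin, m: 0 fully down; rides up about 0.006 to 0.007 by itself as the tooth passes below; its own limit is 0.012. Its small black pull knob (18 mm diameter, top 212 mm above the counter when down) stands at x = +34, y = -85 mm in the dispenser's frame.
- dosing_cup: Loose steel cup, 58 mm diameter, 68 mm high, standing on the dispenser's base plate under the spout. Origin: centre of its underside.
- pitcher: Loose steel milk pitcher, 90 mm diameter, 110 mm high, wire handle reaching 77 mm from its axis along its +y. Origin: centre of its underside.
- tamper: Loose steel coffee tamper standing on its 58 mm base, 88 mm high. Origin: centre of its underside.
- paper_cup: Loose white take-away cup with lid, 84 mm diameter at the top, 101 mm high. Origin: centre of its underside.

How it is judged:
By the outcome, as a careful person would: the job done as asked, in the order asked, and still so for the second after the job is handed in, with the robot touching nothing.
It also fails if it takes over 32 s, if anything falls off the work surface, if the arm or the gripper's body presses on something with over 40 N, if the wrist force passes 120 N, or if a joint passes its speed limit or range.

ROBOT

A 7-joint arm with a two-finger parallel gripper is mounted at the origin on the work surface. World frame = base frame: x ahead of the robot, y to its left, z up, the work surface at z = 0. Lengths are in m, angles in rad, forces in N, time in s.
With the tool pointing down it reaches from about 0.35 to 0.9 m from the base axis. Payload 7.2 kg.
Tool frame: the origin (TCP) lies between the finger pads; the fingertips stand 22 mm ahead of it and the grasp point (between the pads) lies 3 mm ahead of it; z points along the fingers, y is the direction in which the jaws open and shut (so a half turn about z gives the same grasp; the last joint's range is limited). The gripper opens to 88 mm and grips with 3 to 60 N. Pads are 20 mm wide; open, the fingers measure 115 mm over their backs; the gripper's body (75 mm by 178 mm) begins 61 mm behind the grasp point.
Start: joints at [-1.243, 0.411, -0.013, 1.596, 0.006, 1.134, -0.082], TCP at [0.241, 0.577, 0.245] pointing down, gripper open.
Joint ranges: [-2.95, 2.95], [-0.29, 1.99], [-1.47, 1.44], [0.14, 2.54], [-1.03, 4.17], [0.13, 1.85], [-2.86, 2.86]. Speed limits (rad/s): [2.39, 2.39, 3.01, 3.01, 3.14, 3.14, 3.14].

INTERFACE

Orientations are given as a rotation vector (axis times angle).
In Python, from station import bot gives the robot as it stands.
- The arm moves only by the tool move_arm, never from a script. Its argument "plan" is one flat list of numbers, 6 for each row, row after row: the shift along the tool's x, y, z in mm, then the turn, a rotation vector about the tool's x, y, z in degrees. In form: [dx, dy, dz, wx, wy, wz, dx, dy, dz, wx, wy, wz, ...]. A call has 1 to 8 rows; each row shifts and turns the commanded pose from where the row before left it, along the tool's axes as they then stand; what a row does not reach is not made up. A row lasts 1/12 s, in which the tool goes at most 41.7 mm and 7.16 degrees, less where a joint would pass 70% of its speed; a pose out of reach is approached as far as the arm can. A call is refused whole if a number of a shift passes 41.7 or a number of a turn 7.16, either way. A call with a gripper value outside its range is refused whole. "claw" is the closure in counts, from 0 (fully open) to 255 (shut), set as the call begins (left out, the last holds). The fingers move at their own pace and stop on an object; "newtons" is the grip in N (left out, the last holds). Time passes only in rows, so rows that do not move let the fingers close. It gives the time, the measured TCP pose, the force and the opening at its end, in the units of the state.
- bot.observe(): the state, without advancing time (a new reading comes with each control period).
- bot.read_camera(name): name is "scene" or "side" or "wrist"; returns a dict with "image" (420x560x3 uint8, blue, green, red), "fx", "fy", "cx", "cy" (pixels), "eye" and "orientation" of the camera in the world; the wrist camera has in their place "T_tool_cam" (4x4, takes a point from camera to tool coordinates, whose origin is the TCP and whose axes are the flange's). Camera axes: x right, y up, looking along -z (the intrinsics and any distortion apply to the point x, -y, -z); pixel columns grow to the right and rows downward; lengths in m; the calibration is good to about 2 mm. A picture is of the moment at which its call begins: read the wrist's pose just before it. There is no depth.
- bot.close_job(): hands the job in, once; it reports no verdict.
The state is a dict: "clock": time; "q": joint angles; "dq": joint speeds; "joint_efforts": joint torques, N m; "position": TCP position; "tool_rot": TCP orientation; "contact_force": force on the tool from outside, world axes, zero at the start; "torque": the same for the moment, N m; "gripper_width": opening from 0.0 (shut) to 1.0 (fully open).
Only numpy, scipy, OpenCV 4.12 (cv2) and the standard library are available. Lean on these libraries where they do the work, as an engineer would, in place of code of your own. Each camera call takes 0.05 s, during which the arm holds its last target.

## Working session

There is one attempt and no reset: what is moved stays moved. The work goes in short steps, Python scripts to look and compute and a tool call to move; the robot and the scene stay as the last step left them, time stands still between calls to the robot, and variables do not carry over. Pictures are saved under pics/ and viewed, and the job is handed in when it is done.

Besides the shell and the picture viewer there is one more tool, called after "Call:" by a JSON object that holds its "method" and its "body", one argument or row to a line. move_arm: Moves the arm, as the interface text tells. Its arguments: {"type":"object","properties":{"plan":{"type":"array"},"claw":{"type":"number"},"newtons":{"type":"number"}},"required":["plan"]}

```bash
mkdir -p pics; ls; python3 - <<'E'
from station import bot
import cv2
s=bot.observe(); print({k:(s[k]) for k in s})
for n in ["scene","side","wrist"]:
    c=bot.read_camera(n); cv2.imwrite(f"pics/{n}0.png",c["image"]); print(n,{k:c[k] for k in c if k!="image"})
E
```

```text
pics
{'clock': 0.0, 'q': array([-1.2431817 ,  0.41191534, -0.01272415,  1.59706972,  0.00560394,
        1.13427001, -0.08224424]), 'dq': array([-0.00068665, -0.00073208,  0.00070289,  0.00099475,  0.00097573,
        0.00089708,  0.001326  ]), 'joint_efforts': array([-1.58164466e-04, -5.87957954e+01,  6.41709454e-01, -2.91072929e+01,
       -5.37850487e-02,  1.82186865e-02,  1.37243624e-04]), 'position': array([0.24082221, 0.57622162, 0.24378885]), 'tool_rot': array([-6.17662787e-01, -3.08006310e+00,  2.53431482e-03]), 'contact_force': array([-0.03028905,  0.20593029,  0.99488056]), 'torque': array([0.01437772, 0.02647529, 0.01747561]), 'gripper_width': 0.9996654166968427}
scene {'fx': 425.95727377457456, 'fy': 425.95727377457456, 'cx': 282.2477218456025, 'cy': 213.9739828613746, 'eye': array([ 0.13955296, -0.16133885,  1.21941538]), 'orientation': array([ 0.29185051, -0.20375909, -1.23084347])}
side {'fx': 464.9742760419045, 'fy': 464.9742760419045, 'cx': 283.7152864666798, 'cy': 215.982739390528, 'eye': array([-0.07404115, -0.68779351,  0.89286881]), 'orientation': array([ 0.82676998, -0.28529063, -0.65640334])}
wrist {'fx': 315.1282837702128, 'fy': 315.1282837702128, 'cx': 282.1440979309893, 'cy': 203.6333063880564, 'T_tool_cam': array([[ 1.44493258e-03,  9.61877698e-01,  2.73476154e-01,
         7.47657938e-02],
       [ 9.99998791e-01, -1.23274017e-03, -9.47744603e-04,
        -2.43872855e-04],
       [-5.74489355e-04,  2.73477193e-01, -9.61878316e-01,
        -1.40339872e-01],
       [ 0.00000000e+00,  0.00000000e+00,  0.00000000e+00,
         1.00000000e+00]])}
```

View pics/scene0.png

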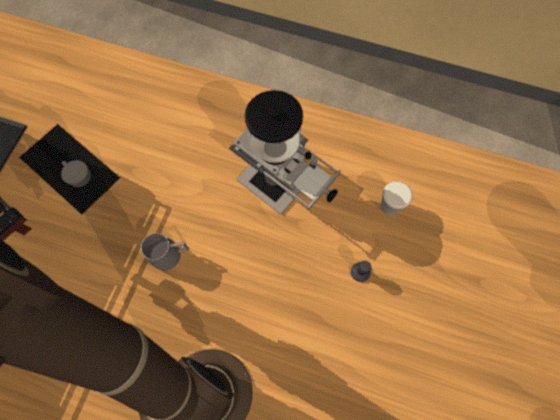

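View pics/side0.png

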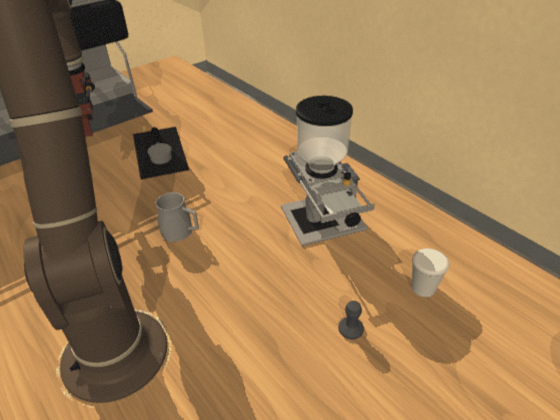

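View pics/wrist0.png

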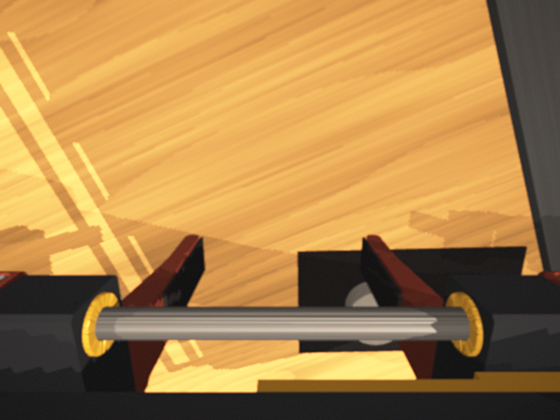

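```bash
python3 - <<'E'
import cv2
a=cv2.imread("pics/scene0.png")[80:230,215:415]; cv2.imwrite("pics/scene0z.png",cv2.resize(a,None,fx=4,fy=4,interpolation=cv2.INTER_CUBIC))
a=cv2.imread("pics/side0.png")[90:250,270:470]; cv2.imwrite("pics/side0z.png",cv2.resize(a,None,fx=3.75,fy=3.75,interpolation=cv2.INTER_CUBIC))
E
```

```text
(no output)
```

View pics/scene0z.png

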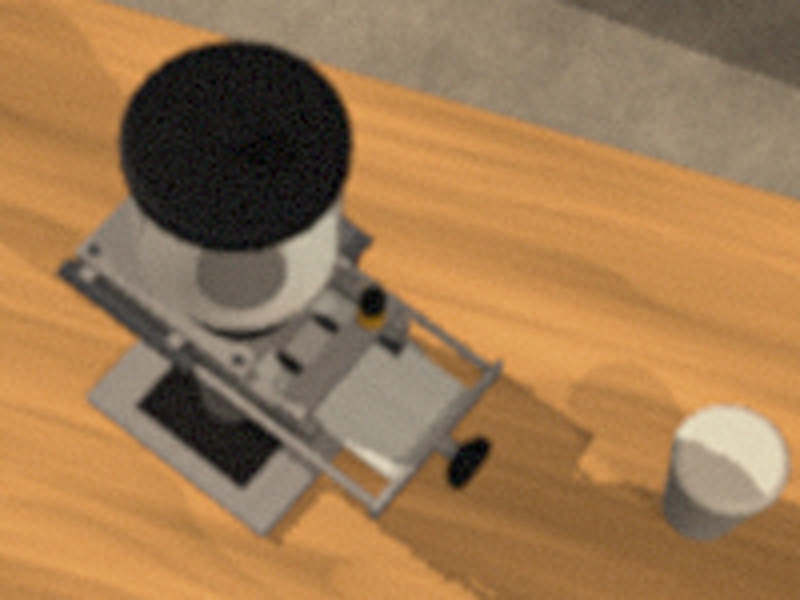

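View pics/side0z.png

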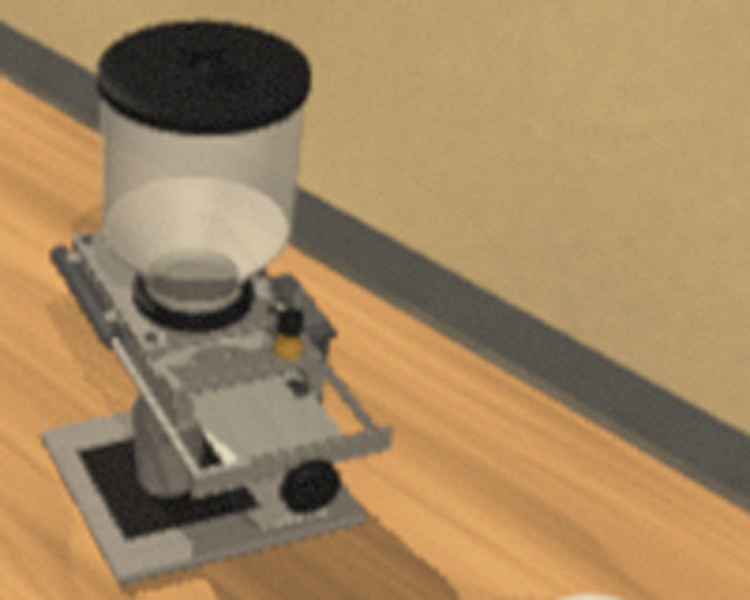

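```bash
cat > h.py <<'E'
import numpy as np, cv2
from scipy.spatial.transform import Rotation as R
from scipy.optimize import least_squares
C={'scene':(425.957,282.248,213.974,[0.13955296,-0.16133885,1.21941538],[0.29185051,-0.20375909,-1.23084347]),
'side':(464.974,283.715,215.983,[-0.07404115,-0.68779351,0.89286881],[0.82676998,-0.28529063,-0.65640334])}
def proj(n,P):
    f,cx,cy,e,o=C[n]; p=R.from_rotvec(o).inv().apply(np.asarray(P)-e)
    return np.c_[cx+f*p[...,0]/-p[...,2], cy-f*p[...,1]/-p[...,2]]
def ray(n,uv,z):
    f,cx,cy,e,o=C[n]; d=R.from_rotvec(o).apply([(uv[0]-cx)/f,-(uv[1]-cy)/f,-1]); e=np.array(e)
    return e+d*(z-e[2])/d[2]
E
python3 - <<'E'
from h import *
obs=[('scene',(0,0,.377),(274.2,116.7)),('side',(0,0,.377),(324.7,110)),
('scene',(0,-.197,.160),(332.5,196)),('side',(0,-.203,.160),(352.9,219.9)),
('scene',(-.07,-.170,.165),(310,207.5)),('scene',(.07,-.170,.165),(339.5,172)),
('scene',(.034,-.085,.212),(308.2,154)),('side',(.034,-.085,.212),(347.3,174.8)),
('side',(-.07,-.170,.155),(322,219.3)),('side',(.07,-.170,.158),(374,206))]
def W(p,P):
    return R.from_euler('z',p[2]).apply(P)+[p[0],p[1],0]
def res(p): return np.concatenate([ (proj(n,W(p,np.array([P])))-uv)[0] for n,P,uv in obs])
for y0 in (-2.5,-1,0.5,2):
    r=least_squares(res,[.55,-.1,y0],loss='soft_l1'); print(r.x,np.degrees(r.x[2]),r.cost)
    best=r if y0==-2.5 or r.cost<best.cost else best
p=best.x
for o,rr in zip(obs,res(p).reshape(-1,2)): print(o,rr.round(1))
print('face',W(p,np.array([0,-.203,.16])),'pushdir',W([0,0,p[2]],np.array([0,1,0])))
# draw
import cv2
for n in C:
    im=cv2.imread(f'pics/{n}0.png'); im=cv2.resize(im,None,fx=1.4,fy=1.4)
    def line(L,col):
        q=(proj(n,W(p,np.array(L)))*1.4).round().astype(int); cv2.polylines(im,[q],False,col,1)
    t=np.linspace(0,2*np.pi,40); c,s=np.cos(t),np.sin(t)
    line(np.c_[.069*c,.069*s,0*c+.377],(0,255,0))
    line(np.c_[.02*c,0*c-.203,.16+.02*s],(0,0,255)); line(np.c_[.009*c+.034,.009*s-.085,0*c+.212],(255,0,255))
    line([(-.07,-.17,.151),(.07,-.17,.151),(.07,-.17,.169),(-.07,-.17,.169),(-.07,-.17,.151)],(255,255,0))
    cv2.imwrite(f'pics/{n}0f.png',im[80:400,250:650].repeat(2,0).repeat(2,1)[:600])
for nm,uvs,z in (('paper top',(397,189),.101),('tamper base',(362,272),.01),):
    print(nm,ray('scene',uvs,z))
print('pitcher',ray('scene',(155,247),.11),ray('scene',(365,267),.088))
E
```

```text
[ 0.64416568  0.03541954 -0.34864801] -19.976059701625097 20.85126745689895
[ 0.64416568  0.03541954 -0.34864801] -19.976059543837717 20.851267456899222
[ 0.64416569  0.03541954 -0.34864807] -19.97606308216494 20.8512674569023
[ 0.64416569  0.03541954 -0.34864809] -19.976063970441487 20.851267456905877
('scene', (0, 0, 0.377), (274.2, 116.7)) [-0.8 -5.7]
('side', (0, 0, 0.377), (324.7, 110)) [-0.5 -9.8]
('scene', (0, -0.197, 0.16), (332.5, 196)) [0. 0.]
('side', (0, -0.203, 0.16), (352.9, 219.9)) [1.7 1.7]
('scene', (-0.07, -0.17, 0.165), (310, 207.5)) [-1.4  1.2]
('scene', (0.07, -0.17, 0.165), (339.5, 172)) [ 0.6 -1.2]
('scene', (0.034, -0.085, 0.212), (308.2, 154)) [-0.1  0.6]
('side', (0.034, -0.085, 0.212), (347.3, 174.8)) [ 0.2 -1.3]
('side', (-0.07, -0.17, 0.155), (322, 219.3)) [-0.2  2.2]
('side', (0.07, -0.17, 0.158), (374, 206)) [0.2 1.2]
face [ 0.57481531 -0.15536705  0.16      ] pushdir [0.34162748 0.93983545 0.        ]
paper top [ 0.68036077 -0.31587816  0.101     ]
tamper base [ 0.44154879 -0.29499073  0.01      ]
pitcher [0.30328416 0.26038456 0.11      ] [ 0.43781809 -0.29041411  0.088     ]
```

View pics/scene0f.png

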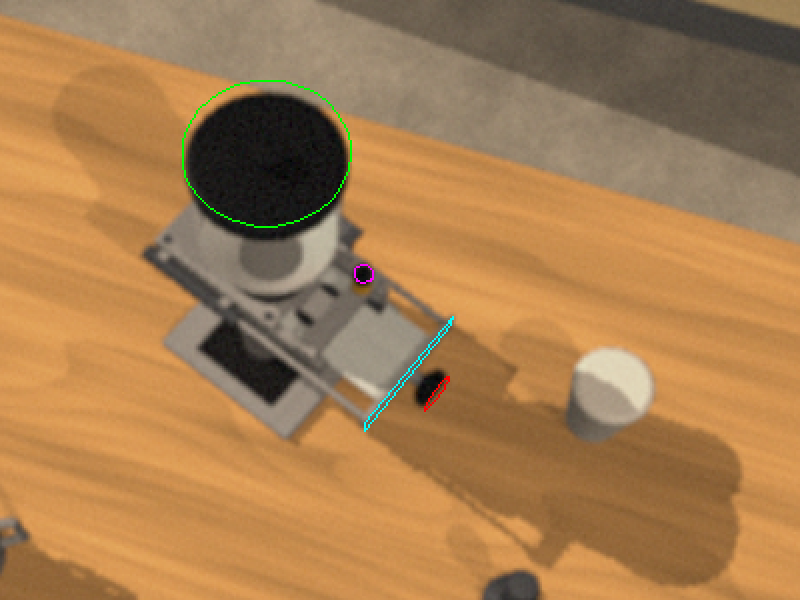

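View pics/side0f.png

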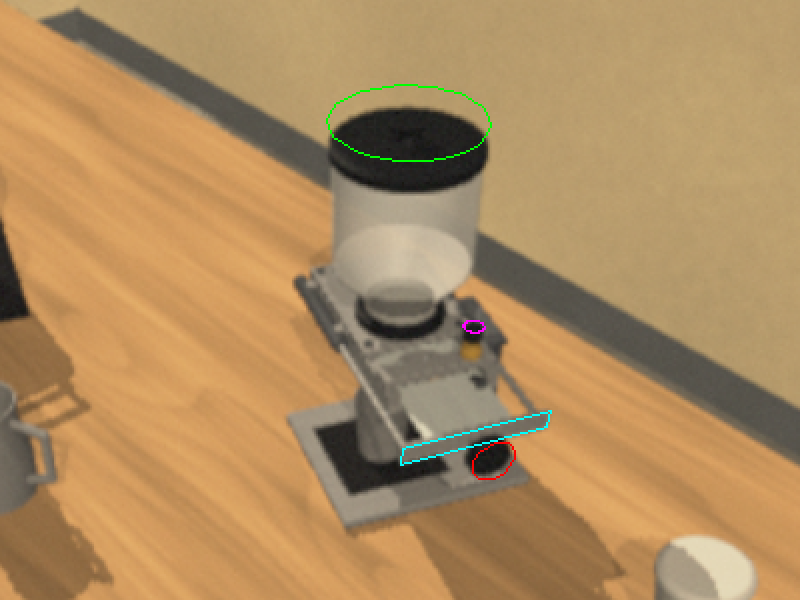

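```bash
python3 - <<'E'
from h import *
B={}
for n,(u,v) in dict(scene=(332,196),side=(353,220)).items():
    im=cv2.imread(f'pics/{n}0.png').max(2)
    nc,l,st,ce=cv2.connectedComponentsWithStats((im<60).astype(np.uint8)); k=l[v,u]; print(n,k,st[k],ce[k])
    ys,xs=np.nonzero(l==k); c=np.cov(xs,ys); B[n]=(ce[k],c); print(c)
t=np.linspace(0,2*np.pi,60)
def sil(n,x,y,z,yaw):
    P=[(.02*np.cos(a),d,.02*np.sin(a)) for d in (0,.016) for a in t]
    q=proj(n,R.from_euler('z',yaw).apply(P)+[x,y,z]); h=cv2.convexHull(((q)*64).astype(np.float32))
    m=cv2.moments(h); a=m['m00']
    return np.array([m['m10']/a/64,m['m01']/a/64]), a/4096, np.array([m['mu20'],m['mu11'],m['mu02']])/a/4096
for yaw in (-25,-20,-15):
  for z in (None,.16):
    f=lambda p: np.concatenate([sil(n,p[0],p[1],p[2] if z is None else z,np.radians(yaw))[0]-B[n][0] for n in B])
    r=least_squares(f,[.575,-.155,.16],diff_step=1e-3); p=r.x
    print(yaw,z,p,r.fun.round(2),[ (sil(n,*p,np.radians(yaw))[1].round(0),sil(n,*p,np.radians(yaw))[2].round(1)) for n in B])
E
```

```text
scene 271 [327 190  10  12  72] [331.19444444 195.04166667]
[[ 6.72222222 -5.14906103]
 [-5.14906103  9.02640845]]
side 82 [345 213  16  14 160] [352.225   219.29375]
[[14.62830189 -2.78349057]
 [-2.78349057 11.81882862]]Traceback (most recent call last):
  File "<stdin>", line 17, in <module>
AttributeError: 'float' object has no attribute 'round'
```

```bash
python3 - <<'E'
from h import *
B={'scene':np.array([331.6,195.5])*0+[331.19,195.04],'side':np.array([352.2,219.3])}
t=np.linspace(0,2*np.pi,60)
def sil(n,x,y,z,yaw):
    P=[(.02*np.cos(a),d,.02*np.sin(a)) for d in (0,.016) for a in t]
    q=proj(n,R.from_euler('z',yaw).apply(P)+[x,y,z]); h=cv2.convexHull(((q)*64).astype(np.float32))
    m=cv2.moments(h); a=m['m00']
    return np.array([m['m10']/a/64,m['m01']/a/64]), a/4096, np.array([m['mu20'],m['mu11'],m['mu02']])/a/4096
for yaw in (-25,-20,-15):
  for z in (None,.16):
    f=lambda p: np.concatenate([sil(n,p[0],p[1],p[2] if z is None else z,np.radians(yaw))[0]-B[n] for n in B])
    r=least_squares(f,[.575,-.155,.16],diff_step=1e-3); p=r.x
    print(yaw,z,p.round(4),r.fun.round(2),[ (int(s[1]),s[2].round(1)) for s in [sil(n,*p,np.radians(yaw)) for n in B]])
# edges directions: base plate z=0.01 edges in scene (zoom/4)
Z=lambda a:(a[0]/4+215,a[1]/4+80)
for a,b,z in [((90,398),(265,533),.01),((265,533),(325,475),.01),((380,505),(497,365),.168),((180,350),(375,505),.165),((63,268),(185,350),.165)]:
    P,Q=ray('scene',Z(a),z),ray('scene',Z(b),z); d=Q-P; print(P.round(3),Q.round(3),np.linalg.norm(d).round(3),np.degrees(np.arctan2(d[1],d[0])).round(1))
E
```

```text
-25 None [ 0.5748 -0.1525  0.1587] [-0.21  0.19  0.24 -0.08] [(119, array([10.7, -6.1, 12.3])), (234, array([19.5, -0.8, 18.1]))]
-25 0.16 [ 0.5741 -0.1529  0.16  ] [-0.09  0.29  0.19 -0.28] [(119, array([10.7, -6.1, 12.3])), (235, array([19.6, -0.8, 18.1]))]
-20 None [ 0.5755 -0.1528  0.1587] [-0.21  0.19  0.24 -0.08] [(114, array([ 9.4, -6.2, 13.2])), (231, array([19.2, -1.3, 17.9]))]
-20 0.16 [ 0.5747 -0.1532  0.16  ] [-0.09  0.29  0.19 -0.28] [(114, array([ 9.5, -6.2, 13.3])), (232, array([19.2, -1.3, 17.9]))]
-15 None [ 0.5762 -0.153   0.1587] [-0.21  0.19  0.24 -0.08] [(109, array([ 8.2, -6. , 14.2])), (226, array([18.7, -1.8, 17.8]))]
-15 0.16 [ 0.5754 -0.1534  0.16  ] [-0.09  0.29  0.19 -0.28] [(109, array([ 8.2, -6.1, 14.2])), (227, array([18.7, -1.8, 17.8]))]
[0.597 0.146 0.01 ] [ 0.536 -0.018  0.01 ] 0.175 -110.5
[ 0.536 -0.018  0.01 ] [ 0.595 -0.046  0.01 ] 0.065 -25.5
[ 0.527 -0.102  0.168] [ 0.648 -0.146  0.168] 0.129 -20.1
[0.591 0.061 0.165] [ 0.527 -0.099  0.165] 0.172 -112.0
[0.624 0.159 0.165] [0.593 0.058 0.165] 0.106 -107.4
```

```bash
cat >> h.py <<'E'
from scipy.linalg import logm, expm
def T(pos,Rm): M=np.eye(4); M[:3,:3]=Rm; M[:3,3]=pos; return M
def yawtilt(yaw,tilt):
    u=np.array([np.cos(np.radians(yaw)),np.sin(np.radians(yaw)),0]); Z=np.array([0,0,1.]); t=np.radians(tilt)
    x=np.cos(t)*u+np.sin(t)*Z; z=np.sin(t)*u-np.cos(t)*Z
    return np.c_[x,np.cross(z,x),z]
def rows(T0,T1,N):
    """N equal steps: rows in tool axes; rotation equal, translation straight in world -> list"""
    rv=R.from_matrix(T0[:3,:3].T@T1[:3,:3]).as_rotvec(); d=(T1[:3,3]-T0[:3,3])/N
    out=[];Rc=T0[:3,:3]
    for i in range(N):
        out.append(np.r_[Rc.T@d*1000,np.degrees(rv/N)]); Rc=Rc@R.from_rotvec(rv/N).as_matrix()
    return np.array(out)
def cur():
    from station import bot
    s=bot.observe(); return s,T(s['position'],R.from_rotvec(s['tool_rot']).as_matrix())
E
python3 - <<'E'
from h import *
np.set_printoptions(suppress=True,linewidth=150)
s,T0=cur()
x=T0[:3,0]; print(np.degrees(np.arctan2(x[1],x[0])))
for p,y,N in [((.37,.30,.34),125,16),((.43,0,.34),95,16),((.50,-.33,.30),69.7,16)]:
    T1=T(p,yawtilt(y,0)); print(rows(T0,T1,N).round(1)); T0=T1
E
```

```text
157.3242197665179
[[-14.1 -12.8  -6.   -0.    0.    2. ]
 [-14.6 -12.3  -6.   -0.    0.    2. ]
 [-15.  -11.8  -6.   -0.    0.    2. ]
 [-15.4 -11.3  -6.   -0.    0.    2. ]
 [-15.8 -10.7  -6.   -0.    0.    2. ]
 [-16.1 -10.2  -6.   -0.    0.    2. ]
 [-16.5  -9.6  -6.   -0.    0.    2. ]
 [-16.8  -9.   -6.   -0.    0.    2. ]
 [-17.1  -8.4  -6.   -0.    0.    2. ]
 [-17.4  -7.8  -6.   -0.    0.    2. ]
 [-17.7  -7.2  -6.   -0.    0.    2. ]
 [-17.9  -6.5  -6.   -0.    0.    2. ]
 [-18.1  -5.9  -6.   -0.    0.    2. ]
 [-18.3  -5.3  -6.   -0.    0.    2. ]
 [-18.5  -4.6  -6.   -0.    0.    2. ]
 [-18.6  -4.   -6.   -0.    0.    2. ]]
[[-17.5  -7.7   0.    0.    0.    1.9]
 [-17.8  -7.1   0.    0.    0.    1.9]
 [-18.   -6.5   0.    0.    0.    1.9]
 [-18.2  -5.9   0.    0.    0.    1.9]
 [-18.4  -5.3   0.    0.    0.    1.9]
 [-18.5  -4.7   0.    0.    0.    1.9]
 [-18.7  -4.1   0.    0.    0.    1.9]
 [-18.8  -3.5   0.    0.    0.    1.9]
 [-18.9  -2.9   0.    0.    0.    1.9]
 [-19.   -2.3   0.    0.    0.    1.9]
 [-19.1  -1.6   0.    0.    0.    1.9]
 [-19.1  -1.    0.    0.    0.    1.9]
 [-19.1  -0.4   0.    0.    0.    1.9]
 [-19.1   0.2   0.    0.    0.    1.9]
 [-19.1   0.9   0.    0.    0.    1.9]
 [-19.1   1.5   0.    0.    0.    1.9]]
[[-20.9   2.6   2.5   0.    0.    1.6]
 [-20.8   3.1   2.5   0.    0.    1.6]
 [-20.8   3.7   2.5   0.    0.    1.6]
 [-20.6   4.3   2.5   0.    0.    1.6]
 [-20.5   4.9   2.5   0.    0.    1.6]
 [-20.4   5.4   2.5   0.    0.    1.6]
 [-20.2   6.    2.5   0.    0.    1.6]
 [-20.    6.5   2.5   0.    0.    1.6]
 [-19.9   7.1   2.5   0.    0.    1.6]
 [-19.7   7.6   2.5   0.    0.    1.6]
 [-19.4   8.2   2.5   0.    0.    1.6]
 [-19.2   8.7   2.5   0.    0.    1.6]
 [-19.    9.2   2.5   0.    0.    1.6]
 [-18.7   9.7   2.5   0.    0.    1.6]
 [-18.4  10.3   2.5   0.    0.    1.6]
 [-18.1  10.8   2.5   0.    0.    1.6]]
```

Call:
{"method": "move_arm", "body": {
  "plan": [-25,-20,-12,0,0,4,-26,-19,-12,0,0,4,-28,-17,-12,0,0,4,-29,-15,-12,0,0,4,-30,-13,-12,0,0,4,-30,-12,-12,0,0,4,-30,-11,-12,0,0,4,-30,-9,-12,0,0,4],
  "claw": 255,
  "newtons": 10
}}

```text
clock: 0.82
position: [0.3561, 0.3441, 0.3411]
tool_rot: [-1.448, -2.788, 0.0]
contact_force: [1.0, 0.4, 0.2]
gripper_width: 0.432
```

Call:
{"method": "move_arm", "body": {
  "plan": [-33,-14,0,0,0,4,-34,-12,0,0,0,4,-34,-10,0,0,0,4,-34,-8,0,0,0,4,-34,-6,0,0,0,4,-34,-4,0,0,0,4,-34,-2,0,0,0,4,-34,0,0,0,0,4]
}}

```text
clock: 1.48
position: [0.4031, 0.0692, 0.3406]
tool_rot: [-2.16, -2.281, -0.001]
contact_force: [0.5, 0.3, 0.1]
gripper_width: 0.003
```

```bash
python3 - <<'E'
from h import *
np.set_printoptions(suppress=True,linewidth=150)
s,T0=cur(); print(s['q'].round(2),T0[:3,3])
print(rows(T0,T((.49,-.30,.31),yawtilt(69.7,0)),12).round(1))
E
```

```text
[-0.75 -0.08  0.44  1.95  0.04  1.26 -0.27] [0.40305255 0.06920261 0.34063256]
[[-31.1   5.6   2.5  -0.   -0.    2. ]
 [-30.9   6.6   2.5  -0.   -0.    2. ]
 [-30.7   7.7   2.5  -0.   -0.    2. ]
 [-30.4   8.7   2.5  -0.   -0.    2. ]
 [-30.1   9.7   2.5  -0.   -0.    2. ]
 [-29.7  10.8   2.5  -0.   -0.    2. ]
 [-29.3  11.8   2.5  -0.   -0.    2. ]
 [-28.9  12.8   2.5  -0.   -0.    2. ]
 [-28.5  13.7   2.5  -0.   -0.    2. ]
 [-28.   14.7   2.5  -0.   -0.    2. ]
 [-27.5  15.6   2.6  -0.   -0.    2. ]
 [-26.9  16.6   2.6  -0.   -0.    2. ]]
```

Call:
{"method": "move_arm", "body": {
  "plan": [-31,6,2.5,0,0,2,-31,7,2.5,0,0,2,-31,8,2.5,0,0,2,-30,9,2.5,0,0,2,-30,10,2.5,0,0,2,-30,11,2.5,0,0,2,-29,12,2.5,0,0,2,-29,13,2.5,0,0,2]
}}

```text
clock: 2.15
position: [0.4639, -0.1765, 0.3206]
tool_rot: [2.454, 1.961, 0.001]
contact_force: [0.3, 0.4, 0.5]
gripper_width: 0.006
```

Call:
{"method": "move_arm", "body": {
  "plan": [-28,14,2.5,0,0,2,-28,15,2.5,0,0,2,-27,16,2.5,0,0,2,0,0,0,0,0,0,0,0,0,0,0,0]
}}

```text
clock: 2.57
position: [0.4857, -0.2684, 0.3124]
tool_rot: [-2.555, -1.827, 0.003]
contact_force: [0.3, 0.0, -0.5]
gripper_width: 0.004
```

```bash
python3 - <<'E'
from h import *
np.set_printoptions(suppress=True,linewidth=150)
s,T0=cur(); print(s['q'].round(2),T0[:3,3], np.degrees(np.arctan2(T0[1,0],T0[0,0])))
u=np.array([.347,.938,0]); f=np.array([.575,-.154,.172])
print(rows(T0,T(f-.09*u+[0,0,.1],yawtilt(69.7,35)),8).round(1))
E
```

```text
[-0.24  0.3   0.84  1.71 -0.23  1.24  0.33] [ 0.48574115 -0.2684353   0.31242342] 71.13130595362347
[[ 5.9  5.7  5.  -0.1  4.4  0.2]
 [ 5.5  5.6  5.5 -0.1  4.4  0.2]
 [ 5.1  5.6  5.9 -0.1  4.4  0.2]
 [ 4.6  5.6  6.3 -0.1  4.4  0.2]
 [ 4.2  5.6  6.6 -0.1  4.4  0.2]
 [ 3.7  5.6  6.9 -0.1  4.4  0.2]
 [ 3.1  5.5  7.2 -0.1  4.4  0.2]
 [ 2.6  5.5  7.4 -0.1  4.4  0.2]]
```

Call:
{"method": "move_arm", "body": {
  "plan": [6,6,5,0,4.4,0.2,6,6,5,0,4.4,0.2,5,6,6,0,4.4,0.2,5,6,6,0,4.4,0.2,4,6,7,0,4.4,0.2,4,6,7,0,4.4,0.2,3,6,7,0,4.4,0.2,0,0,0,0,0,0]
}}

```text
clock: 3.23
position: [0.5394, -0.2397, 0.2763]
tool_rot: [-2.261, -1.577, -0.619]
contact_force: [-0.1, 1.4, -1.3]
gripper_width: 0.006
```

```bash
python3 - <<'E'
from h import *
np.set_printoptions(suppress=True,linewidth=150)
s,T0=cur(); print(s['q'].round(2),T0[:3,3], np.degrees(np.arctan2(T0[1,0],T0[0,0])),np.degrees(np.arcsin(T0[2,0])))
u=np.array([.347,.938,0]); f=np.array([.575,-.154,.172])
print(rows(T0,T(f-.07*u,yawtilt(69.7,35)),8).round(1))
from station import bot
for n in ("scene","side","wrist"): cv2.imwrite(f'pics/{n}1.png',bot.read_camera(n)['image'])
a=np.hstack([cv2.imread(f'pics/{n}1.png')[60:330,200:480] for n in ("scene","side")]); cv2.imwrite('pics/m1.png',cv2.resize(a,None,fx=1.42,fy=1.42))
E
```

```text
[ 0.16  0.49  0.67  1.64 -0.78  1.46  0.69] [ 0.5394379  -0.23970677  0.27630635] 69.5921678885241 31.0225768852204
[[-4.3  0.6 12.6 -0.1  0.5 -0. ]
 [-4.4  0.6 12.6 -0.1  0.5 -0. ]
 [-4.5  0.6 12.6 -0.1  0.5 -0. ]
 [-4.6  0.5 12.5 -0.1  0.5 -0. ]
 [-4.7  0.5 12.5 -0.1  0.5 -0. ]
 [-4.8  0.5 12.4 -0.1  0.5 -0. ]
 [-4.9  0.5 12.4 -0.1  0.5 -0. ]
 [-5.   0.5 12.4 -0.1  0.5 -0. ]]
```

View pics/m1.png

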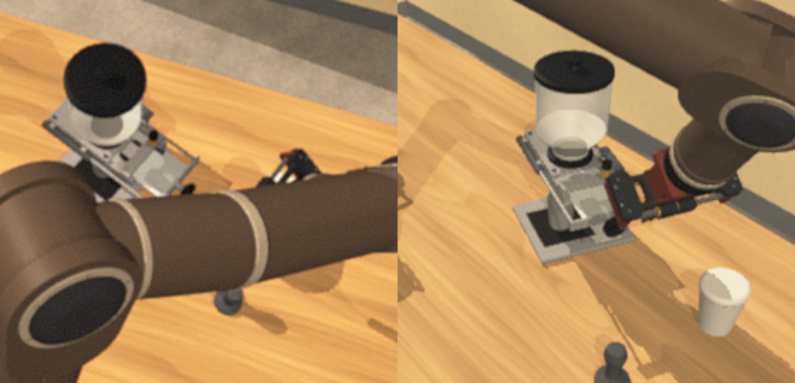

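View pics/wrist1.png

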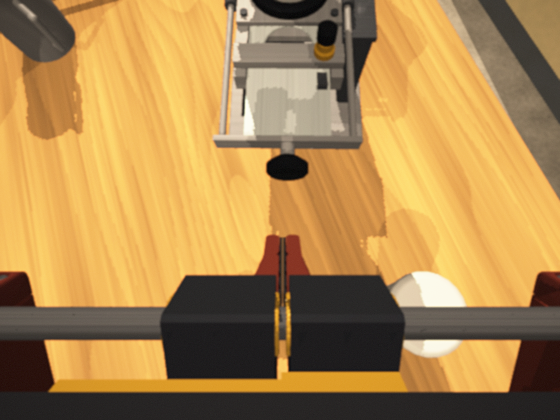

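```bash
cat > w.py <<'E'
from h import *
def wray(c,T0,uv):
    Tc=T0@np.array(c['T_tool_cam']); d=Tc[:3,:3]@[(uv[0]-c['cx'])/c['fx'],-(uv[1]-c['cy'])/c['fy'],-1]; return Tc[:3,3],d
E
python3 - <<'E'
from w import *; from station import bot
s,T0=cur(); c=bot.read_camera('wrist')
for nm,uv,z in [('knob top edge',(287,158),.18),('knob mid',(287,167),.16),('yokeL',(216,141),.168),('yokeR',(361,142),.168),('pin top',(327,27),.212)]:
    e,d=wray(c,T0,uv); P=e+d*(z-e[2])/d[2]; print(nm,P.round(4))
im=c['image']; m=(im.max(2)<40)[140:190,255:320]; ys,xs=np.nonzero(m); print(xs.min()+255,xs.max()+255,ys.min()+140,ys.max()+140,xs.mean()+255,ys.mean()+140)
E
```

```text
knob top edge [ 0.5781 -0.1447  0.18  ]
knob mid [ 0.5781 -0.1453  0.16  ]
yokeL [ 0.5234 -0.1012  0.168 ]
yokeR [ 0.6502 -0.1485  0.168 ]
pin top [ 0.6479 -0.0544  0.212 ]
267 306 155 179 286.5207547169811 167.65911949685534
```

Call:
{"method": "move_arm", "body": {
  "plan": [-5,0.5,12.5,0,0,0,-5,0.5,12.5,0,0,0,-5,0.5,12.5,0,0,0,-5,0.5,12.5,0,0,0,-5,0.5,12.5,0,0,0,-5,0.5,12.5,0,0,0,-5,0.5,12.5,0,0,0,0,0,0,0,0,0]
}}

```text
clock: 4.1
position: [0.547, -0.2263, 0.1818]
tool_rot: [-2.262, -1.58, -0.615]
contact_force: [-0.2, 0.1, 0.1]
gripper_width: 0.006
```

```bash
python3 - <<'E'
from w import *; from station import bot
np.set_printoptions(suppress=True,linewidth=150)
s,T0=cur(); print(s['q'].round(2),T0[:3,3], np.degrees(np.arctan2(T0[1,0],T0[0,0])),np.degrees(np.arcsin(T0[2,0])))
u=np.array([.3486,.9373,0]); f=np.array([.575,-.155,.160])
tl=np.arcsin(T0[2,0]); tip=np.array([.01,0,.022]);
Rt=yawtilt(69.6,np.degrees(tl))
tgt=f-.0-Rt@tip
print('contact tgt',tgt, 'rows to 10mm before', rows(T0,T(tgt-.01*u,Rt),5).round(1))
print('u in tool',(T0[:3,:3].T@u).round(3))
for n in ("side","wrist"): cv2.imwrite(f'pics/{n}2.png',bot.read_camera(n)['image'])
a=np.hstack([cv2.imread('pics/side2.png')[90:300,260:540],cv2.imread(f'pics/wrist2.png')[0:210,140:420]]); cv2.imwrite('pics/m2.png',cv2.resize(a,None,fx=1.42,fy=1.42))
E
```

```text
[ 0.16  0.59  0.62  1.73 -0.86  1.31  0.79] [ 0.5470092  -0.22625776  0.18182058] 69.6644334264596 30.8266142206596
contact tgt [ 0.56807703 -0.1736153   0.17376747] rows to 10mm before [[ 7.2  0.4  6.2 -0.1  0.   0. ]
 [ 7.2  0.3  6.2 -0.1  0.   0. ]
 [ 7.2  0.3  6.2 -0.1  0.   0. ]
 [ 7.2  0.3  6.2 -0.1  0.   0. ]
 [ 7.2  0.3  6.2 -0.1  0.   0. ]]
u in tool [0.859 0.008 0.512]
```

View pics/m2.png

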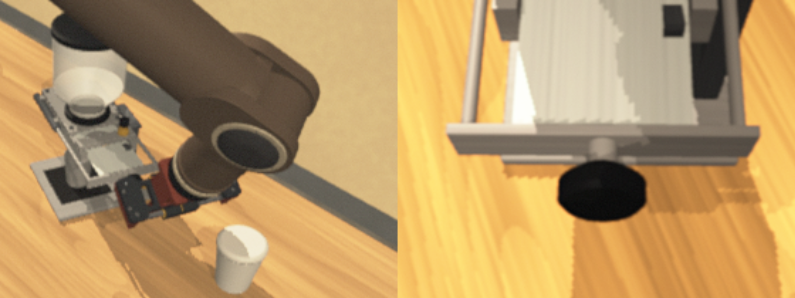

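Call:
{"method": "move_arm", "body": {
  "plan": [7,0.4,6,0,0,0,7,0.4,6,0,0,0,7,0.4,6,0,0,0,7,0.4,6,0,0,0,7,0.4,6,0,0,0,0,0,0,0,0,0,0,0,0,0,0,0]
}}

```text
clock: 4.78
position: [0.5654, -0.1846, 0.1774]
tool_rot: [-2.263, -1.584, -0.618]
contact_force: [0.3, -1.0, -0.6]
gripper_width: 0.008
```

```bash
python3 - <<'E'
from w import *; from station import bot
np.set_printoptions(suppress=True,linewidth=150)
s,T0=cur(); print(s['q'].round(2),T0[:3,3], s['contact_force'])
u=np.array([.3486,.9373,0]); f=np.array([.575,-.155,.160]); v=np.array([.9373,-.3486,0])
tip=T0[:3,:3]@[.01,0,.022]+T0[:3,3]; print('tip rel face along,lat,z',(tip-f)@u,(tip-f)@v,tip[2]-.16)
for n in ("scene","side","wrist"): cv2.imwrite(f'pics/{n}3.png',bot.read_camera(n)['image'])
a=np.hstack([cv2.imread('pics/scene3.png')[60:270,200:480],cv2.imread(f'pics/wrist3.png')[80:290,140:420]]); cv2.imwrite('pics/m3.png',cv2.resize(a,None,fx=1.42,fy=1.42))
a=cv2.imread('pics/side3.png')[120:270,280:480]; cv2.imwrite('pics/s3.png',cv2.resize(a,None,fx=4,fy=4,interpolation=cv2.INTER_CUBIC))
E
```

```text
[ 0.09  0.57  0.61  1.77 -0.88  1.26  0.75] [ 0.56540514 -0.18461835  0.1773844 ] [ 0.32745618 -1.02098518 -0.5837771 ]
tip rel face along,lat,z -0.01124948423865595 0.001075908838112526 0.003612232985223701
```

View pics/m3.png

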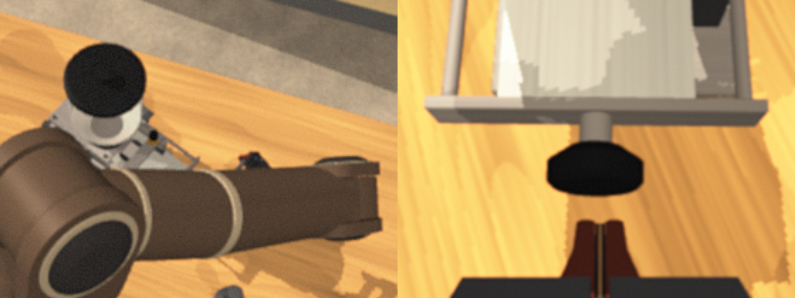

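View pics/s3.png

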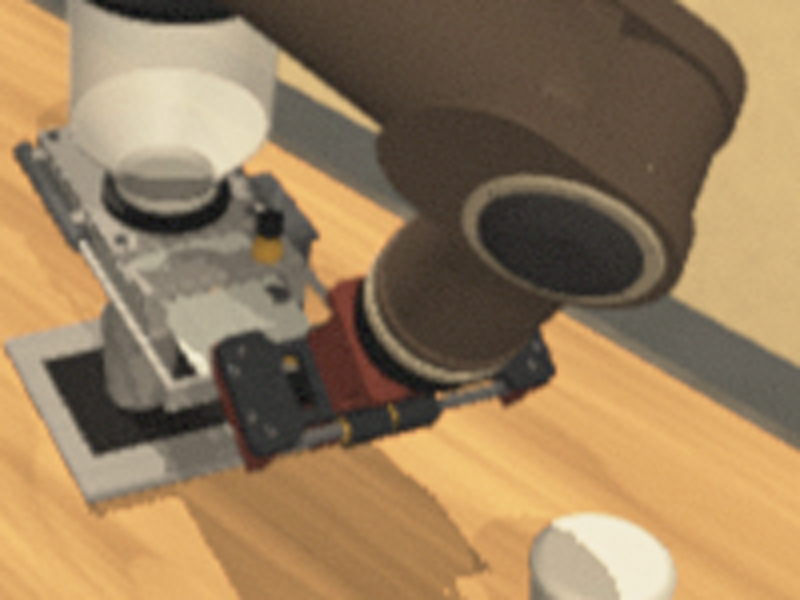

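Call:
{"method": "move_arm", "body": {
  "plan": [2,0,4.6,0,0,0,3.4,0,2,0,0,0,3.4,0,2,0,0,0,3.4,0,2,0,0,0,3.4,0,2,0,0,0,0,0,0,0,0,0]
}}

```text
clock: 5.43
position: [0.5714, -0.1684, 0.1743]
tool_rot: [-2.268, -1.583, -0.616]
contact_force: [-3.6, -5.0, 1.4]
gripper_width: 0.002
```

```bash
cat > st.py <<'E'
from w import *; from station import bot
np.set_printoptions(suppress=True,linewidth=150)
s,T0=cur(); print(s['clock'],s['q'].round(2),T0[:3,3], 'F',s['contact_force'].round(1),'tau',s['torque'].round(2))
u=np.array([.3486,.9373,0]); f=np.array([.575,-.155,.160]); v=np.array([.9373,-.3486,0])
tip=T0[:3,:3]@[.01,0,.022]+T0[:3,3]; print('tip rel face along,lat,z',((tip-f)@u).round(4),((tip-f)@v).round(4),(tip[2]-.16).round(4),'F along',(s['contact_force']@u).round(2))
print('u in tool',(T0[:3,:3].T@u).round(3),np.degrees(np.arctan2(T0[1,0],T0[0,0])),np.degrees(np.arcsin(T0[2,0])))
E
python3 st.py
```

```text
5.4333 [ 0.06  0.57  0.6   1.78 -0.89  1.24  0.73] [ 0.57143803 -0.16835096  0.17430609] F [-3.6 -5.   1.4] tau [-1.46  0.71  0.07]
tip rel face along,lat,z 0.0061 0.0011 0.0005 F along -5.9
u in tool [0.861 0.006 0.509] 69.71095319556764 30.628925888358324
```

Call:
{"method": "move_arm", "body": {
  "plan": [3.4,0,2,0,0,0,3.4,0,2,0,0,0,3.4,0,2,0,0,0,3.4,0,2,0,0,0,0,0,0,0,0,0]
}}

```text
clock: 5.85
position: [0.5763, -0.1554, 0.1743]
tool_rot: [-2.271, -1.582, -0.615]
contact_force: [-5.2, -7.3, 0.4]
gripper_width: 0.005
```

```bash
python3 st.py; python3 - <<'E'
from h import *; from station import bot
a=bot.read_camera('wrist')['image'][60:360,80:480]; cv2.imwrite('pics/w4.png',cv2.resize(a,None,fx=1.5,fy=1.5))
E
```

```text
5.85 [ 0.04  0.56  0.6   1.79 -0.89  1.22  0.71] [ 0.57629685 -0.15542724  0.17430436] F [-5.2 -7.3  0.4] tau [-1.99  0.97  0.14]
tip rel face along,lat,z 0.0198 0.0012 0.0004 F along -8.66
u in tool [0.862 0.003 0.508] 69.60619419710788 30.50568703100619
```

View pics/w4.png

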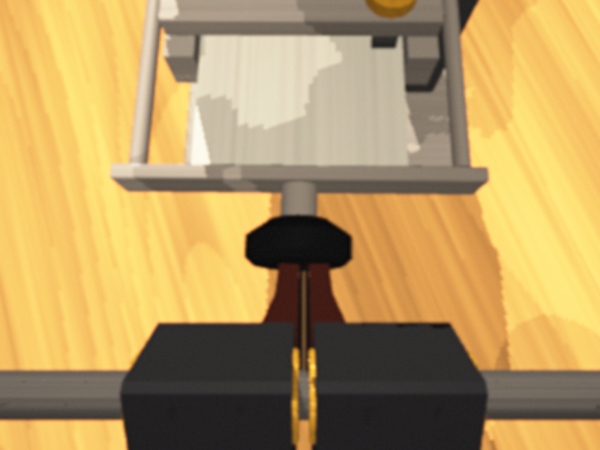

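Call:
{"method": "move_arm", "body": {
  "plan": [3.4,0,2,0,0,0,3.4,0,2,0,0,0,3.4,0,2,0,0,0,3.4,0,2,0,0,0,3.4,0,2,0,0,0,0,0,0,0,0,0]
}}

```text
clock: 6.4
position: [0.5833, -0.1368, 0.1744]
tool_rot: [-2.271, -1.582, -0.615]
contact_force: [-3.5, -8.4, 1.1]
gripper_width: 0.006
```

Call:
{"method": "move_arm", "body": {
  "plan": [3.4,0,2,0,0,0,3.4,0,2,0,0,0,3.4,0,2,0,0,0,0,0,0,0,0,0]
}}

```text
clock: 6.73
position: [0.5873, -0.1261, 0.1743]
tool_rot: [-2.272, -1.582, -0.615]
contact_force: [-3.8, -9.8, -0.3]
gripper_width: 0.003
```

```bash
python3 st.py; python3 - <<'E'
from h import *; from station import bot
a=bot.read_camera('wrist')['image'][60:360,80:480]; cv2.imwrite('pics/w5.png',cv2.resize(a,None,fx=1.5,fy=1.5))
a=bot.read_camera('scene')['image'];cv2.imwrite('pics/sc5.png',a)
E
```

```text
6.7333 [-0.01  0.55  0.59  1.8  -0.9   1.19  0.67] [ 0.58733012 -0.12614641  0.17431942] F [-3.8 -9.8 -0.3] tau [-2.32  0.98  0.02]
tip rel face along,lat,z 0.0511 0.0014 0.0004 F along -10.54
u in tool [0.862 0.003 0.507] 69.6000534776402 30.47666845855698
```

View pics/w5.png

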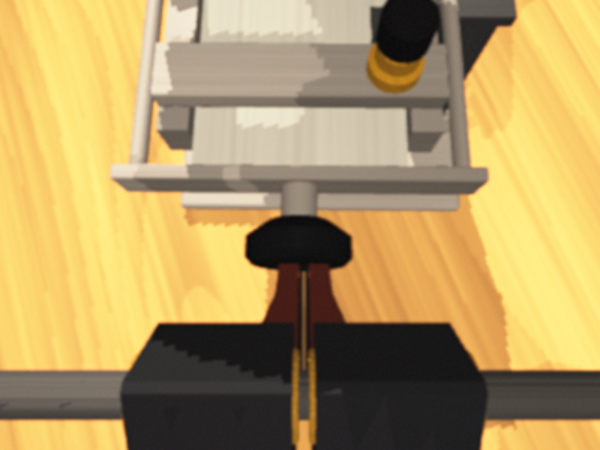

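View pics/sc5.png

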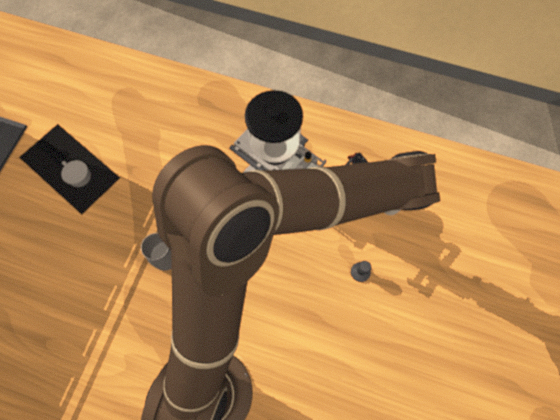

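```bash
python3 - <<'E'
from h import *; from station import bot
a=bot.read_camera('side')['image'];cv2.imwrite('pics/sd5.png',a)
E
```

```text
(no output)
```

View pics/sd5.png

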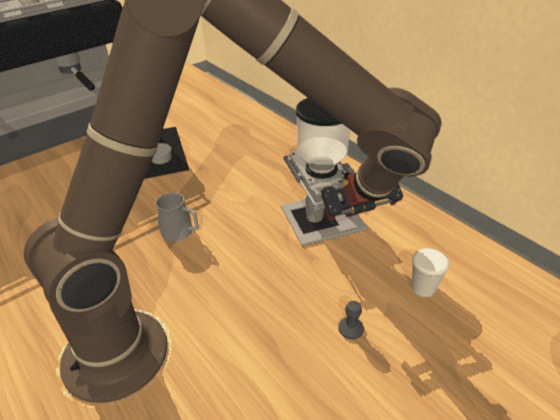

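```bash
python3 - <<'E'
from h import *
def tri(a,b):
    f=lambda P: np.r_[(proj('scene',P[None])[0]-a),(proj('side',P[None])[0]-b)]
    r=least_squares(f,[.5,-.1,.4]); return r.x.round(3),r.fun.round(1)
print('wrist end',tri((425,180),(412,128)))
print('ring1',tri((272,203),(280,35)),'ring2',tri((338,195),(280,35)))
print('lidsize', proj('scene',np.array([[.644,.035,.36]])))
E
```

```text
wrist end (array([ 0.518, -0.303,  0.5  ]), array([-1.6,  1.3,  1.7, -0.7]))
ring1 (array([ 0.375, -0.085,  0.616]), array([ 14.1, -12.9, -19.2,   6.1])) ring2 (array([ 0.369, -0.157,  0.65 ]), array([-5.2,  4.6,  6.8, -2.3]))
lidsize [[273.74614825 115.12966141]]
```

Call:
{"method": "move_arm", "body": {
  "plan": [2.6,0,1.5,0,0,0,2.6,0,1.5,0,0,0,0,0,0,0,0,0,0,0,0,0,0,0]
}}

```text
clock: 7.22
position: [0.5893, -0.121, 0.1744]
tool_rot: [-2.273, -1.581, -0.615]
contact_force: [-3.3, -10.5, 0.4]
gripper_width: 0.006
```

Call:
{"method": "move_arm", "body": {
  "plan": [1.7,0,1,0,0,0,0,0,0,0,0,0,0,0,0,0,0,0]
}}

```text
clock: 7.47
position: [0.5899, -0.1194, 0.1743]
tool_rot: [-2.273, -1.581, -0.614]
contact_force: [-4.6, -10.5, 0.2]
gripper_width: 0.006
```

```bash
python3 st.py
```

```text
7.4667 [-0.02  0.55  0.59  1.8  -0.91  1.18  0.66] [ 0.58990732 -0.11935487  0.17433274] F [ -4.6 -10.5   0.2] tau [-2.55  1.09  0.01]
tip rel face along,lat,z 0.0584 0.0014 0.0004 F along -11.42
u in tool [0.862 0.002 0.507] 69.56458892737301 30.453308151226032
```

Call:
{"method": "move_arm", "body": {
  "plan": [1.3,0,0.8,0,0,0,0,0,0,0,0,0,0,0,0,0,0,0]
}}

```text
clock: 7.72
position: [0.5904, -0.1181, 0.1743]
tool_rot: [-2.273, -1.581, -0.614]
contact_force: [-4.7, -11.0, 1.6]
gripper_width: 0.01
```

Call:
{"method": "move_arm", "body": {
  "plan": [1.3,0,0.8,0,0,0,0,0,0,0,0,0,0,0,0,0,0,0]
}}

```text
clock: 7.97
position: [0.5909, -0.1167, 0.1744]
tool_rot: [-2.273, -1.581, -0.614]
contact_force: [-5.3, -10.3, 0.6]
gripper_width: 0.007
```

Call:
{"method": "move_arm", "body": {
  "plan": [1.3,0,0.8,0,0,0,0,0,0,0,0,0,0,0,0,0,0,0]
}}

```text
clock: 8.22
position: [0.5913, -0.1158, 0.1743]
tool_rot: [-2.274, -1.581, -0.614]
contact_force: [-4.9, -12.3, 1.7]
gripper_width: 0.001
```

```bash
python3 st.py;  python3 - <<'E'
from h import *; from station import bot
a=bot.read_camera('wrist')['image'][0:300,80:480]; cv2.imwrite('pics/w6.png',cv2.resize(a,None,fx=1.5,fy=1.5))
E
```

```text
8.2167 [-0.02  0.55  0.59  1.8  -0.91  1.18  0.65] [ 0.59127576 -0.11582083  0.17433487] F [ -4.9 -12.3   1.7] tau [-2.73  1.28  0.18]
tip rel face along,lat,z 0.0622 0.0015 0.0004 F along -13.23
u in tool [0.862 0.002 0.506] 69.52963594273469 30.412683203084672
```

View pics/w6.png

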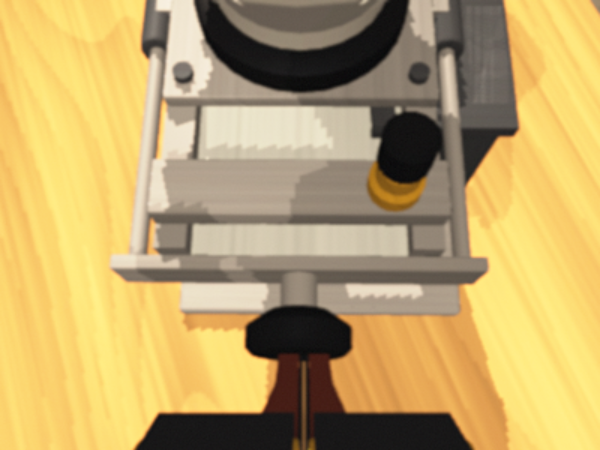

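Call:
{"method": "move_arm", "body": {
  "plan": [1.3,0,0.8,0,0,0,0,0,0,0,0,0,0,0,0,0,0,0]
}}

```text
clock: 8.52
position: [0.5913, -0.1157, 0.1743]
tool_rot: [-2.276, -1.58, -0.613]
contact_force: [-8.4, -16.0, 3.4]
gripper_width: 0.004
```

```bash
python3 st.py
```

```text
8.5167 [-0.03  0.55  0.59  1.81 -0.91  1.18  0.65] [ 0.59133493 -0.11566411  0.17430148] F [ -8.4 -16.    3.4] tau [-3.1   1.71  0.28]
tip rel face along,lat,z 0.0623 0.0015 0.0004 F along -17.93
u in tool [0.863 0.    0.505] 69.46260106837563 30.330933425582817
```

The tip has stopped moving and the force jumped from 13 to 18 N, so the slide is at its stop. I'll back straight off.

Call:
{"method": "move_arm", "body": {
  "plan": [-3.4,0,-2,0,0,0,-4.3,0,-2.5,0,0,0,-4.3,0,-2.5,0,0,0,-4.3,0,-2.5,0,0,0,-4.3,0,-2.5,0,0,0,-4.3,0,-2.5,0,0,0,-4.3,0,-2.5,0,0,0,-4.3,0,-2.5,0,0,0]
}}

```text
clock: 9.18
position: [0.5795, -0.1466, 0.1744]
tool_rot: [-2.266, -1.582, -0.618]
contact_force: [1.3, -0.0, 0.0]
gripper_width: 0.003
```

Call:
{"method": "move_arm", "body": {
  "plan": [-6.9,0,-4,0,0,0,-6.9,0,-4,0,0,0,-6.9,0,-4,0,0,0,-6.9,0,-4,0,0,0,-6.9,0,-4,0,0,0,-6.9,0,-4,0,0,0,-6.9,0,-4,0,0,0,0,0,0,0,0,0]
}}

```text
clock: 9.85
position: [0.5598, -0.2004, 0.1736]
tool_rot: [-2.267, -1.58, -0.618]
contact_force: [-0.5, -0.3, -0.1]
gripper_width: 0.01
```

```bash
python3 st.py;  python3 - <<'E'
from w import *; from station import bot
s,T0=cur(); c=bot.read_camera('wrist'); cv2.imwrite('pics/w7.png',c['image']); 
for n in ('scene','side'): cv2.imwrite(f'pics/{n}7.png',bot.read_camera(n)['image'])
E
```

```text
9.85 [ 0.12  0.58  0.61  1.76 -0.88  1.27  0.77] [ 0.55981249 -0.20038892  0.17361   ] F [-0.5 -0.3 -0.1] tau [-0.46  0.29 -0.03]
tip rel face along,lat,z -0.028 0.0014 -0.0002 F along -0.45
u in tool [0.86  0.004 0.511] 69.63878669661547 30.730898440206808
```

View pics/w7.png

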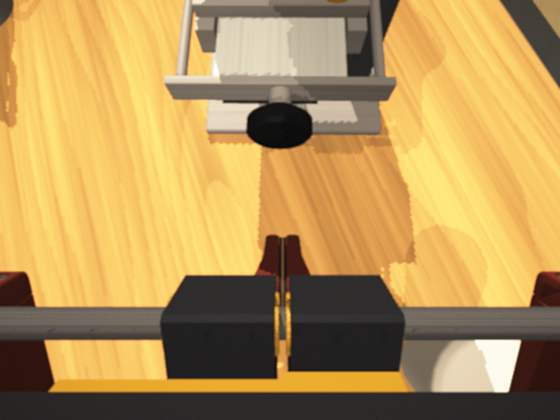

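View pics/side7.png

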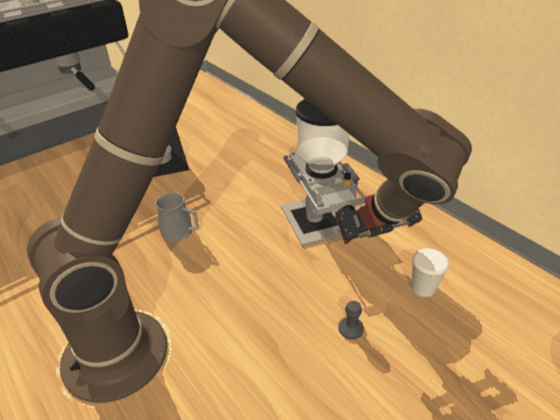

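```bash
python3 - <<'E'
from w import *; from station import bot
s,T0=cur(); c=bot.read_camera('wrist'); cv2.imwrite('pics/w8.png',c['image'])
u=np.array([.3486,.9373,0])
m=(c['image'].max(2)<40)[95:160,240:320]; ys,xs=np.nonzero(m); print(xs.mean()+240,ys.mean()+95)
Q=[]
for nm,uv,z in [('knob mid',(279.5,125),.16),('yokeL',(165,81),.168),('yokeR',(396,82),.168)]:
    e,d=wray(c,T0,uv); P=e+d*(z-e[2])/d[2]; print(nm,P.round(4)); Q.append(P)
print('knob shift',(Q[0]-[.5781,-.1453,.16])@u,'yoke shift',((Q[1]+Q[2])/2-[.5868,-.1249,.168])@u)
E
```

```text
279.6357328707719 129.33868169991325
knob mid [ 0.5892 -0.1147  0.16  ]
yokeL [ 0.5327 -0.0673  0.168 ]
yokeR [ 0.6633 -0.1161  0.168 ]
knob shift 0.03250416146119685 yoke shift 0.03502812993581627
```

Call:
{"method": "move_arm", "body": {
  "plan": [0,0,0,0,0,0,0,0,0,0,0,0,0,0,0,0,0,0,0,0,0,0,0,0]
}}

```text
clock: 10.38
position: [0.5606, -0.1978, 0.1737]
tool_rot: [-2.264, -1.583, -0.618]
contact_force: [-0.1, -0.8, -0.1]
gripper_width: 0.003
```

```bash
python3 - <<'E'
from h import *; from station import bot
a=cv2.imread('pics/side0.png').astype(int); s=bot.read_camera('side')['image'].astype(int)
for nm,(x0,x1,y0,y1) in dict(paper=(405,455,245,300),tamper=(330,375,295,345),pitcher=(150,202,188,245),cup=(302,328,198,228)).items():
    print(nm,abs(a-s)[y0:y1,x0:x1].mean().round(1))
w=bot.read_camera('wrist')['image'];print(abs(w.astype(int)-cv2.imread('pics/w8.png'))[80:160,160:400].mean())
print(bot.close_job())
E
```

```text
paper 21.0
tamper 18.0
pitcher 11.4
cup 20.0
1.2989756944444444
the job is handed in; nothing more can be done
None
```

The shutter appears to be set to half feed, and the job is handed in at about 10.5 s of the 32 s allowed.

- **Push:** With closed fingertips I pushed the middle of the knob's outer face along its axis. At about 60 mm of travel the tip stopped moving and the force rose from 13 to 18 N, so I took that as the stop and went no further.
- **Release:** I backed straight off, about 60 mm clear of the knob. The force reading was under 1 N afterwards.
- **Latch:** In the wrist camera the knob and yoke sit about 32–35 mm in from closed. The catch is at 30 mm, and the extra 2–5 mm is about what I'd expect from my pixel readings. The picture did not change in the roughly 0.5 s before hand-in.
- **Other objects:** By eye in the last side picture, the pitcher, tamper and paper cup stand where they began. The dosing cup was small in that picture and I did not check it closely.
- **Check that disagreed:** A pixel comparison with the first side picture gave mean differences of 11–21 counts around the cups, pitcher and tamper. The arm's changed shadows and overlap could explain that, but I did not confirm it, so it does not settle whether they stayed put.

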